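Put the 20 mm conduit fittings back in their bins

TASK

Clear the 20 mm conduit fittings off the bench: put the loose elbow, tee, coupler and saddle each into the blue bin of the fittings tray that already holds one of its kind, set down on the bin's floor beside it. The larger 32 mm elbow and saddle are for another job and have no bin: leave them where they lie.

Things in the scene. Friction and masses are not known exactly. Their poses are not given: they have to be found in the camera images.
- elbow_mid (a point): 20 mm elbow: galvanised L-shaped fitting lying flat, 29 mm high, two round sockets joined by a 27 mm square body with a cover plate on top. Point: where the socket axes cross, 14.5 mm up. Sockets run along +x and +y, each reaching 40 mm from the point; barrels 26 mm across, 29 mm beads on the last 8 mm. 0.11 kg. Hold it across one socket, 29 mm out from the point
- tee_mid (a point): 20 mm tee: galvanised T-shaped fitting lying flat, made like the elbow, 29 mm high. Point: where the socket axes cross, 14.5 mm up. The straight run lies along x, 40 mm to each side; the branch runs along +y, 40 mm; barrels 26 mm across, 29 mm beads on the last 8 mm. 0.15 kg. Hold it across the branch, 29 mm out from the point
- coupler_mid (a point): the 20 mm straight coupler: a plain galvanised tube standing on its end, 26 mm across, 42 mm high, open bore. Point: its centre, half-way up (21 mm). 0.06 kg
- saddle_mid (a point): the 20 mm spacer-bar saddle: flat galvanised bar 62 mm long (x), 18 mm wide (y), 4 mm thick with a steel strap bowed up over its middle (arch 23 mm across the outside) and two brass screw heads; 27 mm high. Point: its centre, half-way up (13.5 mm). 0.04 kg. Held across its 18 mm width (along y) at the arch
- big_elbow_mid (a point): look-alike that does not belong: the same elbow in the 32 mm size, 41 mm high, sockets 41 mm across reaching 54 mm from the point along +x and +y. Point: crossing of the axes, half-way up. Loose on the bench, to be left
- big_saddle_mid (a point): look-alike that does not belong: the same spacer-bar saddle in the 32 mm size, bar 86 by 22 mm (x by y), 41 mm high, arch 37 mm across. Point: its centre, half-way up. Loose on the bench, to be left
- bin_elbow_floor (a point): blue bin, one of four alike side by side, in changing order, in the grey tray; holds one elbow (20 mm) in its far half (+x); the near half, x -0.075 to 0, is free. Point: centre of the inner floor. x: along the bin, away from the robot; y: across; z up. Inside 150 mm (x) by 100 mm (y), walls 3 mm thick, rims 29 mm above the inner floor, which is 5 mm above the bench. Fixed in the tray.
- bin_tee_floor (a point): blue bin, one of four alike side by side, in changing order, in the grey tray; holds one tee (20 mm) in its far half (+x); the near half, x -0.075 to 0, is free. Point: centre of the inner floor. x: along the bin, away from the robot; y: across; z up. Inside 150 mm (x) by 100 mm (y), walls 3 mm thick, rims 29 mm above the inner floor, which is 5 mm above the bench. Fixed in the tray.
- bin_coupler_floor (a point): blue bin, one of four alike side by side, in changing order, in the grey tray; holds one straight coupler, standing, (20 mm) in its far half (+x); the near half, x -0.075 to 0, is free. Point: centre of the inner floor. x: along the bin, away from the robot; y: across; z up. Inside 150 mm (x) by 100 mm (y), walls 3 mm thick, rims 29 mm above the inner floor, which is 5 mm above the bench. Fixed in the tray.
- bin_saddle_floor (a point): blue bin, one of four alike side by side, in changing order, in the grey tray; holds one spacer-bar saddle (20 mm) in its far half (+x); the near half, x -0.075 to 0, is free. Point: centre of the inner floor. x: along the bin, away from the robot; y: across; z up. Inside 150 mm (x) by 100 mm (y), walls 3 mm thick, rims 29 mm above the inner floor, which is 5 mm above the bench. Fixed in the tray.

How it is judged:
At the end, for the whole second after the job is handed in: Each 20 mm fitting is released and at rest in the bin of its kind: its point within 70 mm (along x) and 45 mm (along y) of the bin floor's centre, 0 to 30 mm above that floor. The 32 mm elbow and saddle are within 20 mm of where they started (x of elbow_mid in the frame of bin_elbow_floor between -0.07 and 0.07 m and y of elbow_mid in the frame of bin_elbow_floor between -0.045 and 0.045 m and z of elbow_mid in the frame of bin_elbow_floor between 0 and 0.03 m and linear speed of each of elbow, tee, coupler, saddle below 0.02 m/s and x of tee_mid in the frame of bin_tee_floor between -0.07 and 0.07 m and y of tee_mid in the frame of bin_tee_floor between -0.045 and 0.045 m and z of tee_mid in the frame of bin_tee_floor between 0 and 0.03 m and x of coupler_mid in the frame of bin_coupler_floor between -0.07 and 0.07 m and y of coupler_mid in the frame of bin_coupler_floor between -0.045 and 0.045 m and z of coupler_mid in the frame of bin_coupler_floor between 0 and 0.03 m and x of saddle_mid in the frame of bin_saddle_floor between -0.07 and 0.07 m and y of saddle_mid in the frame of bin_saddle_floor between -0.045 and 0.045 m and z of saddle_mid in the frame of bin_saddle_floor between 0 and 0.03 m and distance of each of big_elbow_mid, big_saddle_mid from where it was at the start of the episode below 0.02 m); the robot touches nothing.
It also fails if it takes over 96 s, if anything falls off the work surface, if the arm or the gripper's body presses on something with over 40 N, if the wrist force passes 120 N, or if a joint passes its speed limit or range.

ROBOT

A 6-joint arm with a two-finger parallel gripper is mounted at the origin on the work surface. World frame = base frame: x ahead of the robot, y to its left, z up, the work surface at z = 0. Lengths are in m, angles in rad, forces in N, time in s.
With the tool pointing down it reaches from about 0.3 to 0.85 m from the base axis. Payload 4.2 kg.
Tool frame: the origin (TCP) lies at the centre of the arm's flange, where the gripper is bolted on; the fingertips stand 191 mm ahead of it and the grasp point (between the pads) lies 172 mm ahead of it; z points along the fingers, y is the line along which they close (so a half turn about z gives the same grasp; the last joint's range is limited). The gripper opens to 91 mm and grips with 3 to 60 N. Pads are 32 mm wide; open, the fingers measure 118 mm over their backs; the gripper's body (76 mm by 178 mm) begins 60 mm behind the grasp point.
Start: joints at [-1.17, 0.32, 1.565, -0, 1.257, -0.02], TCP at [0.235, -0.525, 0.405] pointing down, gripper open.
Joint ranges: [-3.11, 3.11], [-0.84, 2.01], [0.21, 2.61], [-1.34, 4.49], [0.05, 2.63], [-2.56, 2.56]. Speed limits (rad/s): [2.57, 2.57, 3.14, 3.14, 3.14, 3.14].

INTERFACE

Orientations are given as [roll, pitch, yaw] about the fixed x, y, z axes, in that order (R = Rz(yaw) Ry(pitch) Rx(roll)).
In Python, from cell import r, jaws, inverse_kinematics, cams, models gives the robot as it stands. Calls block until the motion is done:
- r.move_ptp(position, orientation): joint-space move of the TCP to a pose.
- r.move_l(position, attitude=None, rate=0.15, stop_force=None): straight line of the TCP; attitude=None keeps the orientation; rate is the mean speed in m/s. With stop_force (N) it stops when the force on the tool has changed by that much, and returns True; else False.
- r.move_j(angles): joint-space move.
- jaws.command_gripper(opening): finger opening in m; the grip force is fixed at half the most; returns when the fingers have stopped.
- r.sleep(seconds).
- inverse_kinematics(position, orientation): joint angles nearest the present ones, or None.
- cams.get_image(name): name is "side" or "top"; returns a dict with "pixels" (400x640x3 uint8, red, green, blue), "range_z" (400x640 float32, m along the optical axis (not along the pixel's ray), 0 where there is no reading), "fx", "fy", "cx", "cy" (pixels), "T" (4x4, takes a point from camera to world coordinates). Camera axes: x right, y up, looking along -z (the intrinsics and any distortion apply to the point x, -y, -z); pixel columns grow to the right and rows downward; lengths in m; the calibration is good to about 2 mm. A picture is of the moment at which its call begins.
A pose or a line that the arm cannot do raises r.Unreachable and nothing moves.
- r.finish_job(): hands the job in; it is judged then, once.
Trained networks look in the newest picture that a camera, given by its name, has taken for a name from the list of things; names that differ only in an ending like _2 or _b are one class to them, and where a whole thing is asked for, a point or a joint stands for the part that bears it (a point fixed in the world has none). Each returns a list of dicts, best first, with "score" (0 to 1); they miss things now and then, are a little off and sometimes report something else, mostly with a low value. They report only what shows in the picture. A call takes as long as a camera call.
- models.trace(camera, thing): "mask" (400x640 bool, what is visible of it) and "at" ([column, row] in pixels, amid what is visible of it).
Readings, each from a call of its own:
- r.read_time_s(): time.
- r.read_q(): joint angles.
- r.read_joint_vel(): joint speeds.
- r.read_joint_efforts(): joint torques, N m.
- r.read_tool_pos(): TCP position.
- r.read_eef_rot(): TCP orientation.
- r.read_wrist_force(): force on the tool from outside, world axes, zero at the start.
- r.read_ft_torque(): the same for the moment, N m.
- r.read_width(): finger opening in m.
- r.read_grasp_force(): force on a finger pad.
Only numpy, scipy, OpenCV 4.12 (cv2) and the standard library are available. Lean on these libraries where they do the work, as an engineer would, in place of code of your own. Each camera call takes 0.05 s, during which the arm holds its last target. There are 200 camera calls.

## Working session

There is one attempt and no reset: what is moved stays moved. The work goes in short steps, each a Python script; the robot and the scene stay as the last script left them, time stands still between calls to the robot, and variables do not carry over. Pictures are saved under pics/ and viewed, at most 14 in all, crops included, and the job is handed in when it is done.

```bash
ls; mkdir -p pics
cat > h.py <<'E'
import numpy as np, cv2
from cell import r, jaws, inverse_kinematics, cams, models
def cloud(im):
    z=im["range_z"].astype(float); v,u=np.mgrid[:z.shape[0],:z.shape[1]]
    x=(u-im["cx"])/im["fx"]*z; y=(v-im["cy"])/im["fy"]*z
    P=np.stack([x,-y,-z,np.ones_like(z)],-1)@im["T"].T
    P=P[...,:3]; P[z==0]=np.nan
    return P
E
python3 - <<'E'
from h import *
for c in("top","side"):
    im=cams.get_image(c); cv2.imwrite(f"pics/{c}0.png",im["pixels"][...,::-1]); P=cloud(im)
    print(c,{k:v for k,v in im.items() if k not in("pixels","range_z")})
    for t in "elbow_mid tee_mid coupler_mid saddle_mid big_elbow_mid big_saddle_mid bin_elbow_floor".split():
        for d in models.trace(c,t):
            m=d["mask"]; print(t,round(d["score"],2),np.round(d["at"]),m.sum(),np.nanmedian(P[m],0).round(3),np.nanpercentile(P[m][:,2],97).round(3))
print(r.read_time_s(),r.read_eef_rot())
E
```

```text
pics
top {'fx': 399.0781157239977, 'fy': 399.0781157239977, 'cx': 321.0634077937077, 'cy': 197.75018810836684, 'T': array([[-0.00985622,  0.99536545, -0.09565812,  0.44470086],
       [-0.99991183, -0.01066199, -0.00791597, -0.00305554],
       [-0.00889918,  0.09557166,  0.99538277,  1.01791598],
       [ 0.        ,  0.        ,  0.        ,  1.        ]])}
elbow_mid 0.64 [463. 188.] 364 [ 0.563 -0.355  0.028] 0.033
tee_mid 0.69 [469. 237.] 475 [ 0.437 -0.364  0.028] 0.033
tee_mid 0.51 [340. 150.] 2111 [ 0.669 -0.056  0.007] 0.037
saddle_mid 0.62 [235. 242.] 168 [0.437 0.216 0.01 ] 0.029
big_elbow_mid 0.64 [412. 236.] 749 [ 0.443 -0.218  0.04 ] 0.045
big_saddle_mid 0.85 [355. 226.] 293 [ 0.476 -0.078  0.011] 0.044
big_saddle_mid 0.66 [391. 140.] 2573 [ 0.686 -0.165  0.008] 0.037
bin_elbow_floor 0.64 [308. 152.] 2216 [0.666 0.048 0.007] 0.037
side {'fx': 439.70587044056066, 'fy': 439.70587044056066, 'cx': 314.4647287531433, 'cy': 197.38196790057142, 'T': array([[-0.81955714,  0.28563667, -0.49672707, -0.01494859],
       [-0.57299641, -0.41021167,  0.70950793,  0.8415889 ],
       [-0.00110176,  0.86610512,  0.49986069,  0.64624665],
       [ 0.        ,  0.        ,  0.        ,  1.        ]])}
elbow_mid 0.74 [375. 163.] 181 [ 0.559 -0.347  0.021] 0.03
tee_mid 0.74 [394. 190.] 516 [ 0.432 -0.203  0.031] 0.042
tee_mid 0.53 [415. 176.] 251 [ 0.423 -0.354  0.023] 0.03
tee_mid 0.32 [284. 200.] 904 [0.67  0.015 0.017] 0.035
coupler_mid 0.78 [223. 281.] 226 [0.563 0.363 0.028] 0.042
saddle_mid 0.76 [305. 274.] 270 [0.433 0.232 0.007] 0.028
big_elbow_mid 0.75 [391. 189.] 511 [ 0.431 -0.203  0.031] 0.042
big_elbow_mid 0.58 [282. 203.] 925 [0.672 0.016 0.017] 0.035
big_saddle_mid 0.63 [358. 208.] 278 [ 0.472 -0.066  0.011] 0.041
bin_elbow_floor 0.77 [282. 199.] 841 [0.669 0.013 0.016] 0.035
0.8 [ 3.14146193e+00 -2.80468368e-05  4.20817096e-01]
```

Run:
```python
import cv2
a=cv2.imread("pics/top0.png"); c=a[100:280,150:510]; cv2.imwrite("pics/topc.png",cv2.resize(c,None,fx=2.2,fy=2.2,interpolation=cv2.INTER_CUBIC))
```

```text
(no output)
```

View pics/topc.png

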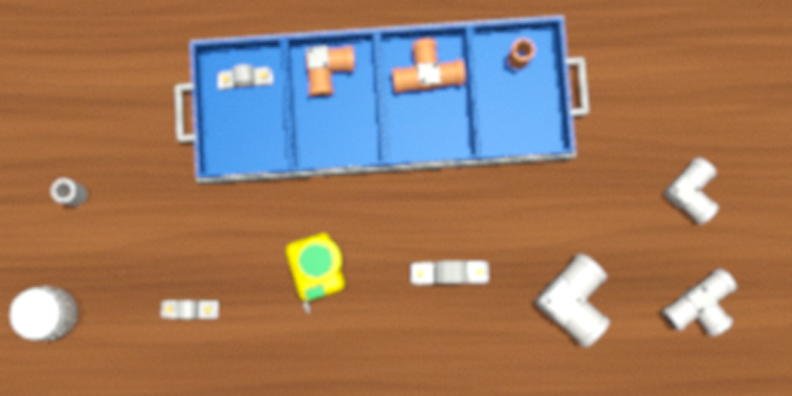

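View pics/side0.png

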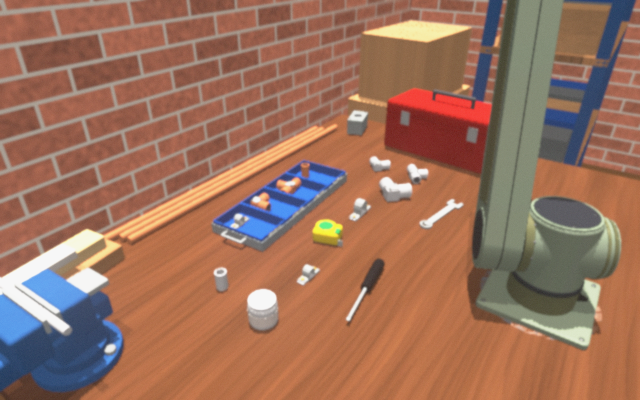

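```bash
cat > fit.py <<'E'
from h import *
from scipy.spatial import cKDTree
from scipy.optimize import minimize
def box(x0,x1,y0,y1):
    return np.stack(np.meshgrid(np.arange(x0,x1+1e-4,.002),np.arange(y0,y1+1e-4,.002)),-1).reshape(-1,2)
w=.0135
FP={"elbow":np.r_[box(-w,.04,-w,w),box(-w,w,-w,.04)],"tee":np.r_[box(-.04,.04,-w,w),box(-w,w,-w,.04)],
 "saddle":box(-.031,.031,-.009,.009),
 "big_elbow":np.r_[box(-.02,.054,-.02,.02),box(-.02,.02,-.02,.054)],"big_saddle":box(-.043,.043,-.011,.011)}
def fit(name,pts):
    F=FP[name]; T=cKDTree(pts); c0=pts.mean(0)
    def place(p): c,s=np.cos(p[2]),np.sin(p[2]); return F@np.array([[c,s],[-s,c]])+p[:2]
    def cost(p):
        G=place(p); return np.mean(T.query(G)[0]**2)+np.mean(cKDTree(G).query(pts)[0]**2)
    best=None
    for a in np.arange(-np.pi,np.pi,np.pi/8):
        p0=np.r_[0,0,a]; p0[:2]=c0-place(p0).mean(0)
        o=minimize(cost,p0,method="Nelder-Mead",options=dict(xatol=2e-4,fatol=1e-10,initial_simplex=p0+np.array([[0,0,0],[.01,0,0],[0,.01,0],[0,0,.2]])))
        if best is None or o.fun<best.fun: best=o
    return best.x,best.fun**.5
E
cat > m.py <<'E'
from fit import *
im=cams.get_image("top"); P=cloud(im); z=P[...,2]
near=lambda x,y,R,h:P[(np.hypot(P[...,0]-x,P[...,1]-y)<R)&(z>h)&(z<.06)]
b=z[(np.hypot(P[...,0]-.5,P[...,1]+.28)<.02)]; print("bench",np.nanmedian(b))
for n,x,y,R,h in[("elbow",.563,-.355,.058,.014),("tee",.437,-.364,.065,.014),("saddle",.437,.216,.05,.0025),("big_elbow",.443,-.218,.085,.018),("big_saddle",.476,-.078,.06,.0025)]:
    q=near(x,y,R,h); p,e=fit(n,q[:,:2]); print(n,p.round(4),round(e,4),len(q),np.percentile(q[:,2],95).round(3))
q=near(.563,.363,.05,.036); print("coupler",cv2.minEnclosingCircle(q[:,:2].astype(np.float32)),len(q))
px=im["pixels"].astype(int); blue=(px[...,2]>px[...,0]+30)
m=blue&(z>.026)&(z<.045)&(P[...,0]>.5)&(P[...,0]<.85)&(abs(P[...,1]-.0)<.35)
q=P[m]; print("tray rim",cv2.minAreaRect(q[:,:2].astype(np.float32)),np.median(q[:,2]),len(q))
m=blue&(z<.02)&(P[...,0]>.5)&(P[...,0]<.85)&(abs(P[...,1])<.35)
q=P[m]; print("floor",cv2.minAreaRect(q[:,:2].astype(np.float32)),np.median(q[:,2]))
E
python3 m.py
```

```text
bench 0.0017675224867645944
elbow [ 0.5655 -0.346  -2.3509] 0.0014 370 0.032
tee [ 0.4412 -0.3577  2.1913] 0.0014 508 0.033
saddle [ 0.4366  0.2157 -2.5379] 0.0155 463 0.027
big_elbow [ 0.443  -0.2012 -2.3426] 0.0014 730 0.044
big_saddle [ 0.4757 -0.0795  1.7649] 0.0187 799 0.042
coupler ((0.572090744972229, 0.3553106188774109), 0.0133940065279603) 54
tray rim ((0.6319854259490967, -0.003552660346031189), (0.2520276606082916, 0.42996060848236084), 3.290381908416748) 0.03460004549526319 1532
floor ((0.6752985715866089, 0.0038426369428634644), (0.1550857126712799, 0.4345191419124603), 3.210268974304199) 0.006812317760220288
```

Run:
```python
from fit import *
im=cams.get_image("top"); P=cloud(im); z=P[...,2]-.0018
for t in("saddle","big_saddle"):
    best=models.trace("top",t+"_mid")[0]; q=P[cv2.dilate(best["mask"].astype(np.uint8),np.ones((3,3)))>0]; q=q[q[:,2]>.0045]
    print(t,fit(t,q[:,:2]),cv2.minAreaRect(q[:,:2].astype(np.float32)),len(q))
px=im["pixels"].astype(int); blue=(px[...,2]>px[...,0]+30)
m=blue&(z>.026)&(z<.042)&(P[...,0]>.57)&(P[...,0]<.85)&(abs(P[...,1])<.3)
q=P[m]; rc=cv2.minAreaRect(q[:,:2].astype(np.float32)); print("rim",rc,len(q))
a=np.deg2rad(rc[2]); d=(q[:,:2]-rc[0])@np.array([[np.cos(a),-np.sin(a)],[np.sin(a),np.cos(a)]])
print(np.histogram(d[:,0],24),np.histogram(d[:,1],60)[0],d.min(0),d.max(0))
im=cams.get_image("side"); P=cloud(im); z=P[...,2]
px=im["pixels"].astype(int); blue=(px[...,2]>px[...,0]+30)
b=z[(np.hypot(P[...,0]-.5,P[...,1]-.3)<.02)]; print("bench side",np.nanmedian(b))
m=blue&(z>.026)&(z<.042)&(P[...,0]>.57)&(P[...,0]<.85)&(abs(P[...,1])<.3)
print(cv2.minAreaRect(P[m][:,:2].astype(np.float32)))
q=P[(np.hypot(P[...,0]-.57,P[...,1]-.357)<.05)&(z>.036)&(z<.06)]; print("coupler",cv2.minEnclosingCircle(q[:,:2].astype(np.float32)))
for n,x,y,R,h in[("elbow",.563,-.35,.058,.014),("tee",.437,-.36,.065,.014)]:
    q=P[(np.hypot(P[...,0]-x,P[...,1]-y)<R)&(z>h)&(z<.06)]; print(n,fit(n,q[:,:2]))
```

```text
saddle (array([0.43709263, 0.22110186, 1.56739705]), np.float64(0.001597855385901582)) ((0.4358157515525818, 0.22088949382305145), (0.061477046459913254, 0.017608139663934708), 89.34577941894531) 163
big_saddle (array([ 0.47581827, -0.08020076,  1.56673536]), np.float64(0.001480348668151593)) ((0.4776597321033478, -0.08027972280979156), (0.086164191365242, 0.02376372180879116), 89.21582794189453) 293
rim ((0.6763582229614258, -0.0006098002195358276), (0.16186106204986572, 0.4287334978580475), 3.208893060684204) 1398
(array([311,  33,  34,  32,  32,  29,  38,  33,  33,  31,  32,  31,  32,
        32,  34,  31,  35,  27,  37,  31,  35,  31,  41, 363]), array([-8.09305964e-02, -7.41863845e-02, -6.74421725e-02, -6.06979606e-02,
       -5.39537486e-02, -4.72095367e-02, -4.04653247e-02, -3.37211128e-02,
       -2.69769009e-02, -2.02326889e-02, -1.34884770e-02, -6.74426502e-03,
       -5.30768874e-08,  6.74415887e-03,  1.34883708e-02,  2.02325828e-02,
        2.69767947e-02,  3.37210066e-02,  4.04652186e-02,  4.72094305e-02,
        5.39536425e-02,  6.06978544e-02,  6.74420664e-02,  7.41862783e-02,
        8.09304903e-02])) [111  10  14  11  14  13  12  12  11  11  13   9  12  14 115  85  10  10
  12  14  13  11  12  12  12  14  11  10  10  99  64   9   8  11  13  14
  13  11  11  12  12  13  10  10 131  63  12   9   9  13  13  15  13  13
  11  11  14  14   9 120] [-0.0809306  -0.21436676] [0.08093049 0.21436676]
bench side 0.00029037205230431073
((0.6739792227745056, 0.0008212625980377197), (0.16041937470436096, 0.4318297505378723), 3.2353222370147705)
coupler ((0.5704449415206909, 0.35816729068756104), 0.014960775151848793)
elbow (array([ 0.56361854, -0.33921746, -2.38818825]), np.float64(0.002757358640938594))
tee (array([ 0.43973415, -0.35293034,  2.18771993]), np.float64(0.002721642158406858))
```

```bash
cat > plan.py <<'E'
from h import *
A=0.056; C=np.array([.675,0.]); pi=np.pi
rot=lambda a:np.array([[np.cos(a),-np.sin(a)],[np.sin(a),np.cos(a)]])
tray=lambda x,y:C+rot(A)@[x,y]
Y=dict(saddle=.1605,elbow=.0535,tee=-.0535,coupler=-.1605)
obj=dict(elbow=(.565,-.3445,-2.355),tee=(.4408,-.3565,2.190),saddle=(.4365,.221,1.567),coupler=(.5715,.3565,0.))
# grip variants: (grip offset in object frame, closing angle in object frame, object yaw when placed, point x' in bin, tip height at pick, pre-open, release)
G=.031
V=dict(elbow=[((G,0),pi/2,A+pi,-.022,.003,.055,.044),((0,G),0,A+pi/2,-.022,.003,.055,.044)],
 tee=[((0,G),0,A+pi/2,-.022,.003,.055,.044)],
 saddle=[((0,0),pi/2,A+k*pi-pi/2,-.0375,.003,.045,.032) for k in(0,1)],
 coupler=[((0,0),pi/2+k,A+k-k,-.0375,.012,.055,.042) for k in(0,)])
HOV=.34
def options(n):
    x,y,a=obj[n]; out=[]
    for off,c,ap,bx,tip,pre,rel in V[n]:
        pk=np.array([x,y])+rot(a)@off; pl=tray(bx,Y[n])+rot(ap)@off
        for k in(0,1):
            p1=a+c+pi/2+k*pi; p2=ap+c+pi/2+k*pi
            w=lambda t:(t+pi)%(2*pi)-pi
            qs=[]
            for p,xy in((p1,pk),(p2,pl)):
                for z in(HOV,.191+tip): qs.append(inverse_kinematics([*xy,z],[pi,0,w(p)]))
            if any(q is None for q in qs): continue
            out.append((abs(qs[0][5]-qs[2][5])+max(abs(q[5]) for q in qs),dict(pk=pk,pl=pl,o1=[pi,0,w(p1)],o2=[pi,0,w(p2)],tip=tip,pre=pre,rel=rel,q=qs)))
    return sorted(out,key=lambda t:t[0])
def run(n):
    d=options(n)[0][1]; h=.191+d["tip"]
    r.move_ptp([*d["pk"],HOV],d["o1"]); jaws.command_gripper(d["pre"])
    print("hit",r.move_l([*d["pk"],h],rate=.15,stop_force=15))
    jaws.command_gripper(0.0); print(n,"width",r.read_width(),"force",r.read_grasp_force(),r.read_tool_pos())
    r.move_l([*d["pk"],HOV],rate=.25); print("lifted width",r.read_width())
    if r.read_width()<.012: return print("LOST")
    r.move_ptp([*d["pl"],HOV],d["o2"])
    print("touch",r.move_l([*d["pl"],h+.0055],rate=.12,stop_force=8),r.read_tool_pos(),h)
    jaws.command_gripper(d["rel"]); r.move_l([*d["pl"],HOV],rate=.25); print("t",r.read_time_s())
E
python3 - <<'E'
from plan import *
P=cloud(cams.get_image("top")).reshape(-1,3)
for n in obj:
    for s,d in options(n)[:2]: print(n,round(s,2),d["pk"].round(3),d["pl"].round(3),[np.round(q,2).tolist() for q in d["q"]])
    k=P[np.hypot(*(P[:,:2]-obj[n][:2]).T)<.14]; k=k[k[:,2]>.05]; print(" tall",len(k),k.mean(0) if len(k) else "",k[:,2].max() if len(k) else "")
E
```

```text
elbow 2.98 [ 0.543 -0.366] [0.619 0.05 ] [[-0.61, 0.49, 1.46, -0.0, 1.19, 0.17], [-0.61, 0.63, 1.62, -0.0, 0.89, 0.17], [0.06, 0.44, 1.55, -0.0, 1.15, 1.58], [0.06, 0.58, 1.71, -0.0, 0.85, 1.58]]
elbow 4.52 [ 0.587 -0.366] [0.619 0.05 ] [[-0.57, 0.54, 1.36, 0.0, 1.23, -1.36], [-0.57, 0.67, 1.52, 0.0, 0.95, -1.36], [0.06, 0.44, 1.55, -0.0, 1.15, 1.58], [0.06, 0.58, 1.71, -0.0, 0.85, 1.58]]
 tall 0  
tee 2.62 [ 0.416 -0.374] [ 0.625 -0.056] [[-0.75, 0.34, 1.7, -0.0, 1.1, 0.2], [-0.75, 0.51, 1.87, -0.0, 0.77, 0.2], [-0.11, 0.45, 1.54, -0.0, 1.16, 1.41], [-0.11, 0.59, 1.7, -0.0, 0.85, 1.41]]
 tall 0  
saddle 0.73 [0.436 0.221] [0.629 0.158] [[0.45, 0.24, 1.85, -0.0, 1.05, 0.45], [0.45, 0.43, 2.03, -0.0, 0.68, 0.45], [0.23, 0.48, 1.48, -0.0, 1.18, 0.17], [0.23, 0.62, 1.64, -0.0, 0.88, 0.17]]
 tall 47 [0.43477963 0.35666704 0.05640238] 0.06027391692021633
coupler 2.75 [0.572 0.356] [ 0.647 -0.162] [[0.54, 0.52, 1.41, 0.0, 1.21, -1.03], [0.54, 0.64, 1.57, 0.0, 0.94, -1.03], [-0.26, 0.51, 1.43, 0.0, 1.2, -1.89], [-0.26, 0.63, 1.59, 0.0, 0.93, -1.89]]
coupler 2.97 [0.572 0.356] [ 0.647 -0.162] [[0.54, 0.52, 1.41, -0.0, 1.21, 2.11], [0.54, 0.64, 1.57, -0.0, 0.94, 2.11], [-0.26, 0.51, 1.43, -0.0, 1.2, 1.25], [-0.26, 0.63, 1.59, -0.0, 0.93, 1.25]]
 tall 201 [0.44543522 0.3760443  0.05637953] 0.06216358956089374
```

Run:
```python
from plan import *
run("tee")
im=cams.get_image("top"); c=im["pixels"][90:280,150:510,::-1]; cv2.imwrite("pics/t1.png",cv2.resize(c,None,fx=2.2,fy=2.2,interpolation=cv2.INTER_CUBIC))
```

```text
hit False
tee width 0.027758641061862738 force 30.00036746263504 [ 0.41579478 -0.37466935  0.19439986]
lifted width 0.02750328982572332
touch True [ 0.62444982 -0.05653662  0.19932555] 0.194
t 8.9417
```

View pics/t1.png

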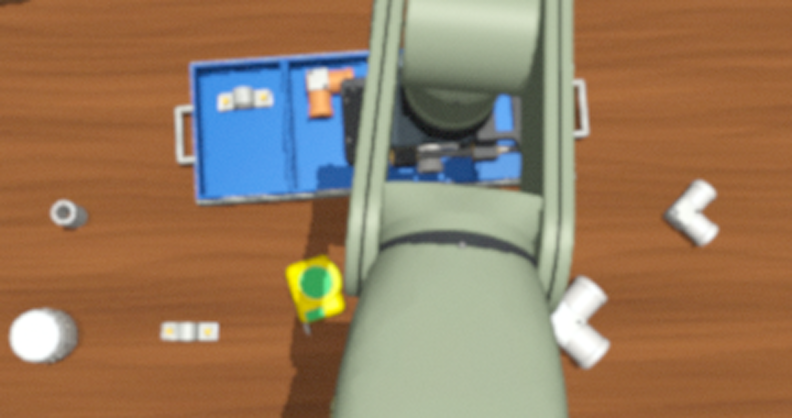

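The tee is off the bench and touched down at floor height in its bin. The arm hides it here, and the other parts have not moved. Next is the elbow, then I'll look again from above the saddle.

Run:
```python
from plan import *
run("elbow"); run("saddle")
d=options("coupler")[0][1]; r.move_ptp([*d["pk"],HOV],d["o1"])
im=cams.get_image("top"); c=im["pixels"][90:280,150:510,::-1]; cv2.imwrite("pics/t2.png",cv2.resize(c,None,fx=2.2,fy=2.2,interpolation=cv2.INTER_CUBIC))
```

```text
hit False
elbow width 0.02758773056150789 force 30.00036746263504 [ 0.54319666 -0.36650362  0.19436394]
lifted width 0.027345174809660693
touch True [0.61851238 0.0502412  0.19925344] 0.194
t 16.8917
hit False
saddle width 0.017530022224843202 force 30.000581880449317 [0.43656147 0.22102344 0.19432102]
lifted width 0.017551825503522932
touch True [0.62787553 0.15825062 0.1993629 ] 0.194
t 23.675
```

View pics/t2.png

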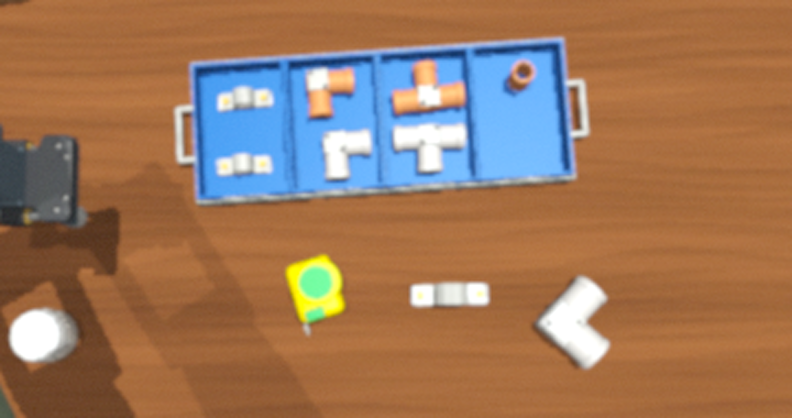

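The tee (430,145), elbow (345,152) and saddle (244,165) all lie flat in the right bins. The two big fittings have not moved. The coupler is next.

Run:
```python
from plan import *
run("coupler")
r.move_ptp([.35,.3,.4],[np.pi,0,1.]) 
im=cams.get_image("top"); c=im["pixels"][90:280,150:510,::-1]; cv2.imwrite("pics/t3.png",cv2.resize(c,None,fx=2.2,fy=2.2,interpolation=cv2.INTER_CUBIC))
P=cloud(im); t=tray(-.0375,Y["coupler"]); q=P[np.hypot(P[...,0]-t[0],P[...,1]-t[1])<.03]; q=q[q[:,2]>.03]; print(t,q.mean(0),q[:,2].max())
```

```text
hit False
coupler width 0.02524301885499764 force 30.000213012099266 [0.57155874 0.3565756  0.20337362]
lifted width 0.025081861377454946
touch True [ 0.64599752 -0.16203838  0.20835238] 0.203
t 32.075
[ 0.64654209 -0.1623473 ] [ 0.64408051 -0.16247778  0.04406861] 0.05136892368433832
```

View pics/t3.png

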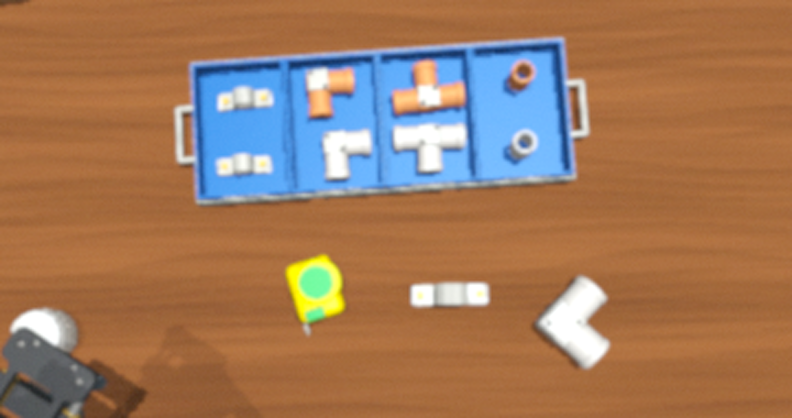

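The coupler stands upright at (523,143) in its bin. All four fittings are in place and the big ones have not moved.

```bash
python3 -c "
from h import *
r.sleep(.3); print(r.read_wrist_force()); print(r.finish_job())"
```

```text
[-0.60110412 -0.31830059  0.31371533]
the job is handed in; nothing more can be done
None
```

The job is handed in: the last picture shows the 20 mm elbow, tee, coupler and saddle each on the floor of the matching bin, with the 32 mm elbow and saddle where they started, after about 33 s; no verdict was returned.

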